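# Dock the toothbrush holder and hold the dryer's dial at its third notch

### The job

Put the grey toothbrush holder back on the white pegboard that lies on the counter: lower its base plate over the two upright pegs (either way round) until it lies flush on the board, and let go of it. Then, to dry it, press the paddle of the little dryer's spring-return dial down with your fingertips, past the first two notches to the third, and finish the job while still holding the dial there. Leave the other things on the counter where they are.

Things in the scene. Friction and masses are not known exactly. Their poses are not given: they have to be found in the camera images.
- holder: Grey toothbrush holder, loose, 0.11 to 0.23 kg, starts flat on the counter right of the pegboard. Plate 70 (its x) x 130 (its y) x 8 mm thick, with two 13 mm through holes at y = -45 and +45 mm. On its middle a solid block to grip, 34 mm (x) by 46 mm (y), 8 to 64 mm above the underside. Origin: centre of the plate's underside; z up.
- pegboard: White pegboard, fixed, lying flat: 220 (its x) x 360 (its y) x 12 mm thick, with small closed dimples. Two upright steel pegs at x = 0, y = -135 and -45 mm: 10 mm thick, rising 20 mm above its top, the upper 8 mm tapered to 4 mm. The dryer stands on its +y half. Origin: centre of its underside; z up.
- pegs_mid (a point): Point on the pegboard's top face midway between the two pegs (12 mm above the panel's underside). The holder's origin comes here when it is seated, with the holder's y axis along the pegboard's y axis, either way round.
- dryer: White toothbrush dryer, fixed. Origin on the pegboard's top below the dial's axle; z up, front -x. Housing x 30 to 100, y -35 to 35, 60 mm high. Before it, between cheeks 52 mm high (x -26 to 38, y to +-31), the dial: steel drum, radius 27 mm, axle along y 44 mm up, with a steel paddle 34 mm wide, 6 mm thick, out to -x, end 84 mm from the axle. Beyond x = -38 only the board is below.
- paddle (a point): Point on the paddle's upper face to press on, on its middle line, 65 mm out from the axle; it moves with the dial. At rest the paddle rises 0.45 rad above level towards its end; pressing down lowers it.
- dial (a joint): Dial angle, rad: 0 at rest (paddle up), grows as the paddle goes down; notches at 0.22, 0.44, 0.66, end stop 0.74. Paddle slope above level = 0.45 - angle. A spring always drives it back to 0; notches are only felt: about 5 N at the press point to start, about 11 N at the third. The third notch counts from 0.59 rad.
- nailbrush: Bystander, loose, leave in place: wooden nail brush 80 x 30 x 24 mm lying on the pegboard between the pegs and the dryer. Origin: under its middle.
- tumbler: Bystander, loose, leave in place: white ceramic tumbler, 72 mm across, 95 mm tall, on the counter nearer the robot. Origin: under its middle.
- soap: Bystander, loose, leave in place: amber soap bottle, 60 mm across, 130 mm tall, on the counter nearer the robot. Origin: under its middle.
- backbrush: Bystander, loose, leave in place: bamboo back brush about 400 mm long, up to 36 mm high, lying on the counter left of the pegboard. Origin: under its middle.
- comb: Bystander, loose, leave in place: flat black comb 160 x 32 x 6 mm on the counter beyond the holder. Origin: under its middle.
- soapbar: Bystander, loose, leave in place: white bar of soap 80 x 55 x 25 mm on the right of the counter. Origin: under its middle.
Not all that is in view belongs to the job. What is shaped like the holder but green or yellow is not meant.

How it is judged:
By the outcome, as a careful person would: the job done as asked, in the order asked, and still so for the second after the job is handed in, while the arm keeps its last pose, push and grip.
It also fails if it takes over 51 s, if anything falls off the work surface, if the arm or the gripper's body presses on something with over 40 N, if the wrist force passes 120 N, or if a joint passes its speed limit or range.

### The arm

A 6-joint arm with a two-finger parallel gripper is mounted at the origin on the work surface. World frame = base frame: x ahead of the robot, y to its left, z up, the work surface at z = 0. Lengths are in mm, angles in rad, forces in N, time in s.
With the tool pointing down it reaches from about 350 to 975 mm from the base axis. Payload 7.1 kg.
Tool frame: the origin (TCP) lies at the very end of the fingers, on their centre line; the grasp point (between the pads) lies 19 mm behind it; x points along the fingers, z is the direction in which the jaws open and shut, and the axes are right-handed (so a half turn about x gives the same grasp; the last joint's range is limited). The gripper opens to 88 mm and grips with 3 to 60 N. Pads are 20 mm wide; open, the fingers measure 115 mm over their backs; the gripper's body (75 mm by 178 mm) begins 61 mm behind the grasp point.
Start: joints at [1.222, 0.423, 1.63, -0, 1.089, -0.019], TCP at [202.377, 591.311, 222.675] pointing down, gripper open.
Joint ranges: [-3, 3], [-0.9, 2.11], [0.09, 2.58], [-1.31, 4.45], [0.11, 2.69], [-2.54, 2.54]. Speed limits (rad/s): [2.39, 2.39, 3.01, 3.14, 3.14, 3.14].

### API

Orientations are given as a rotation vector (axis times angle).
In Python, from workcell import * gives the robot as it stands.
- The arm moves only by the shell command python3 -m crank 'ROWS'. ROWS is JSON, a list of rows, each a list of 3 entries, a list of its own where there are three numbers: the shift along the tool's x, y, z in cm, then the turn, a rotation vector about the tool's x, y, z in degrees, then the finger opening in cm, from 0 to 8.78. In form: [[[dx, dy, dz], [rx, ry, rz], claw], ...]. A call has 1 to 5 rows; each row shifts and turns the commanded pose from where the row before left it, along the tool's axes as they then stand; what a row does not reach is not made up. A row lasts 1/8 s, in which the tool goes at most 62.5 mm and 10.7 degrees, less where a joint would pass 70% of its speed; a pose out of reach is approached as far as the arm can. A call with a gripper value outside its range is refused whole. The fingers move at their own pace and stop on an object; the grip force is fixed at half the most. Time passes only in rows, so rows that do not move let the fingers close. It gives the time, the measured TCP pose, the force and the opening at its end, in the units of the state.
- get_obs(): the state, without advancing time (a new reading comes with each control period).
- get_image(name): name is "side" or "top"; returns a dict with "pixels" (384x512x3 uint8, red, green, blue), "mtx" (3x3 intrinsics, pixels), "D" ([k1, k2, p1, p2, k3] as OpenCV has them; the pictures are not rectified), "view" (4x4, takes a point from world to camera coordinates). Camera axes: x right, y down, z forward; pixel columns grow to the right and rows downward; lengths in mm; the calibration is good to about 2 mm. A picture is of the moment at which its call begins. There is no depth.
- close_job(): hands the job in, once; it reports no verdict.
The state is a dict: "t": time; "qpos": joint angles; "qvel": joint speeds; "joint_torque": joint torques, N m; "ee_pos": TCP position; "orientation": TCP orientation; "ft_force": force on the tool from outside, world axes, zero at the start; "moment": the same for the moment, N m; "width": finger opening in mm.
Only numpy, scipy, OpenCV 4.12 (cv2) and the standard library are available. Lean on these libraries where they do the work, as an engineer would, in place of code of your own. Each camera call takes 0.05 s, during which the arm holds its last target.

## Working session

There is one attempt and no reset: what is moved stays moved. The work goes in short steps, Python scripts to look and compute and a shell command to move; the robot and the scene stay as the last step left them, time stands still between calls to the robot, and variables do not carry over. Pictures are saved under pics/ and viewed, and the job is handed in when it is done.

```bash
ls; mkdir -p pics; python3 - <<'E'
from workcell import *
import cv2,numpy as np
o=get_obs();print({k:np.round(v,3) for k,v in o.items()})
for n in("side","top"):
    g=get_image(n);cv2.imwrite(f"pics/{n}0.png",g["pixels"][:,:,::-1]);print(n,np.round(g["mtx"],1),g["D"],np.round(g["view"],3))
    np.savez(f"{n}0.npz",**{k:np.array(v) for k,v in g.items()})
E
```

```text
pics
{'t': np.float64(0.0), 'qpos': array([ 1.222,  0.424,  1.631, -0.   ,  1.089, -0.019]), 'qvel': array([ 0.   , -0.   , -0.   ,  0.001,  0.   ,  0.002]), 'joint_torque': array([ 0.0000e+00, -5.4463e+01, -2.7367e+01,  6.4000e-02,  2.3000e-02,
       -0.0000e+00]), 'ee_pos': array([202.189, 590.782, 221.886]), 'orientation': array([-0.964,  1.349,  0.962]), 'ft_force': array([ 0.026, -0.654, -0.466]), 'moment': array([-0.059,  0.026, -0.068]), 'width': np.float64(87.473)}
side [[386.6   0.  252.7]
 [  0.  386.6 190.8]
 [  0.    0.    1. ]] [0.03608853 0.         0.         0.         0.        ] [[ 9.880000e-01 -1.510000e-01 -1.800000e-02 -5.392240e+02]
 [-1.250000e-01 -7.310000e-01 -6.710000e-01  1.040960e+02]
 [ 8.800000e-02  6.650000e-01 -7.410000e-01  1.266851e+03]
 [ 0.000000e+00  0.000000e+00  0.000000e+00  1.000000e+00]]
top [[395.1   0.  245.8]
 [  0.  395.1 194.2]
 [  0.    0.    1. ]] [-0.06057286  0.          0.          0.          0.        ] [[ 3.200000e-02 -9.990000e-01  4.000000e-03 -2.514900e+01]
 [-9.760000e-01 -3.200000e-02 -2.140000e-01  5.791630e+02]
 [ 2.140000e-01  3.000000e-03 -9.770000e-01  1.037794e+03]
 [ 0.000000e+00  0.000000e+00  0.000000e+00  1.000000e+00]]
```

View pics/side0.png

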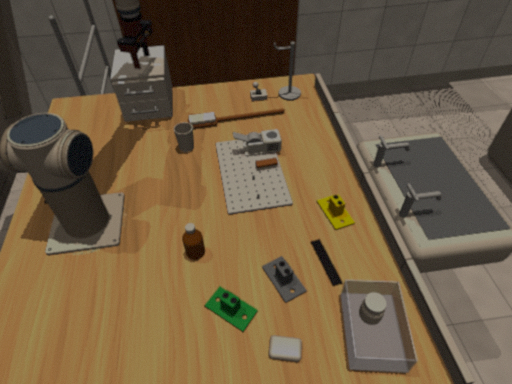

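View pics/top0.png

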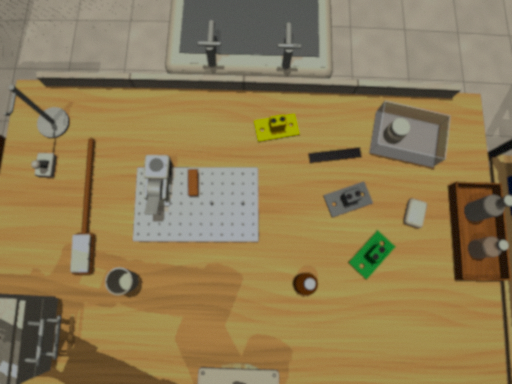

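```bash
cat > h.py <<'E'
import numpy as np,cv2
from scipy.spatial.transform import Rotation as R
def load(n,k=0): return dict(np.load(f"{n}{k}.npz"))
def proj(g,P):
    V=g["view"];rv=cv2.Rodrigues(V[:3,:3])[0]
    return cv2.projectPoints(np.float64(P).reshape(-1,1,3),rv,V[:3,3],g["mtx"],g["D"])[0][:,0]
def ray(g,uv):
    n=cv2.undistortPointsIter(np.float64(uv).reshape(-1,1,2),g["mtx"],g["D"],None,None,(3,50,1e-9))[:,0] if hasattr(cv2,'undistortPointsIter') else cv2.undistortPoints(np.float64(uv).reshape(-1,1,2),g["mtx"],g["D"])[:,0]
    V=g["view"];d=np.c_[n,np.ones(len(n))]@V[:3,:3];return -V[:3,:3].T@V[:3,3],d/np.linalg.norm(d,axis=1)[:,None]
def plane(g,uv,z):
    c,d=ray(g,uv);return c+d*((z-c[2])/d[:,2])[:,None]
def tri(ga,ua,gb,ub):
    ca,da=ray(ga,[ua]);cb,db=ray(gb,[ub]);A=np.stack([da[0],-db[0]],1)
    s=np.linalg.lstsq(A,cb-ca,rcond=None)[0];p=ca+s[0]*da[0];q=cb+s[1]*db[0];return (p+q)/2,np.linalg.norm(p-q)
def grab(k):
    from workcell import get_image
    for n in("side","top"):
        g=get_image(n);np.savez(f"{n}{k}.npz",**{a:np.array(v) for a,v in g.items()})
def crop(n,k,x0,y0,x1,y1,s,name):
    im=load(n,k)["pixels"][y0:y1,x0:x1,::-1];cv2.imwrite(f"pics/{name}.png",cv2.resize(im,None,fx=s,fy=s,interpolation=cv2.INTER_CUBIC))
E
python3 - <<'E'
from h import *
for n in("side","top"): 
    g=load(n);print(n,proj(g,[[202,591,222],[0,0,0],[0,0,300]]))
    print(-g["view"][:3,:3].T@g["view"][:3,3])
crop("side",0,205,120,355,310,4,"s_a");crop("top",0,130,145,270,250,5,"t_a");crop("top",0,310,165,390,230,9,"t_b")
crop("side",0,255,250,315,305,10,"s_b")
E
```

```text
side [[141.25699426  61.63346902]
 [ 87.01574668 222.7630707 ]
 [ 48.99927073 154.43556097]]
[ 434.24471951 -848.55238976  998.94942802]
top [[-21.32611151 332.74617755]
 [236.40481257 410.53030996]
 [233.3930288  459.52941179]]
[ 344.55475511  -10.13671165 1137.6543282 ]
```

View pics/s_a.png

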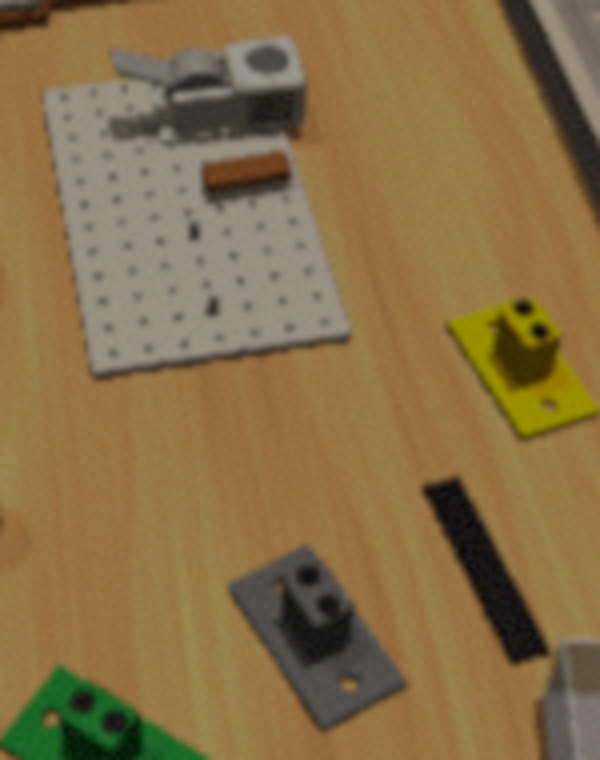

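View pics/t_a.png

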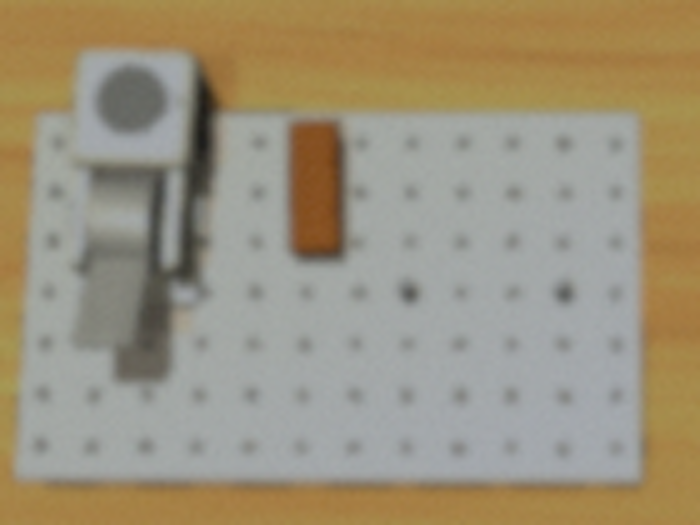

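View pics/t_b.png

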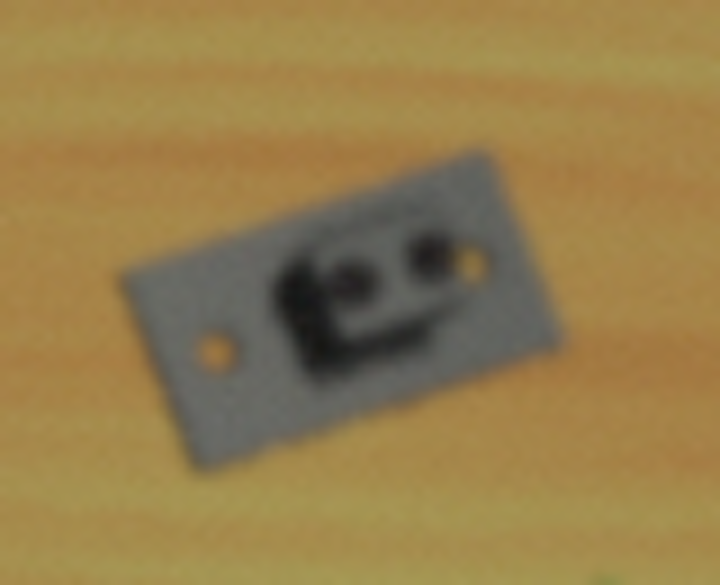

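View pics/s_b.png

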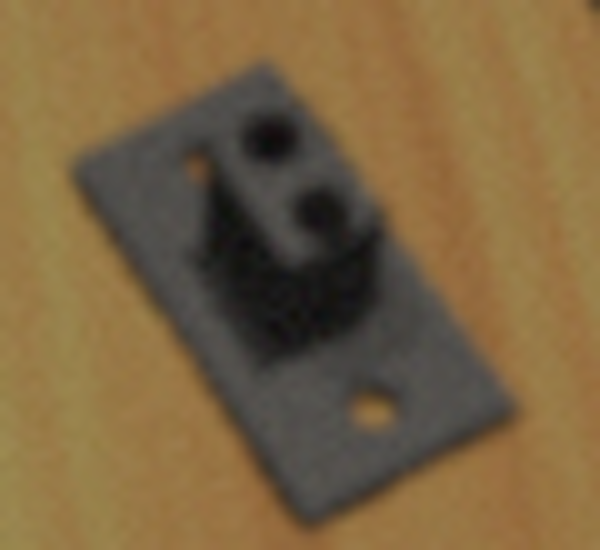

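```bash
cat >> h.py <<'E'
def cornersmask(g,m,z,near):
    cs=cv2.findContours(m.astype(np.uint8),cv2.RETR_EXTERNAL,cv2.CHAIN_APPROX_NONE)[0]
    c=[c for c in cs if cv2.contourArea(c)>50 and cv2.pointPolygonTest(c,near,False)>=0][0]
    P=plane(g,c[:,0].astype(float),z)[:,:2].astype(np.float32)
    return c,P,cv2.minAreaRect(P)
E
python3 - <<'E'
from h import *
for n,near in(("top",(340,198)),("side",(270,275))):
    g=load(n);im=g["pixels"].astype(int);sat=im.max(2)-im.min(2)
    m=((sat<30)&(im.max(2)<150))
    x,y=near;z=np.zeros_like(m);z[y-45:y+45,x-40:x+60]=1;m&=z
    m=cv2.morphologyEx(m.astype(np.uint8),cv2.MORPH_CLOSE,np.ones((3,3)))
    c,P,r=cornersmask(g,m,8,near);print(n,"holder",np.round(r[0],1),np.round(r[1],1),r[2],np.round(cv2.boxPoints(r),1).tolist())
for n,near in(("top",(225,220)),("side",(240,175))):
    g=load(n);im=g["pixels"].astype(int);sat=im.max(2)-im.min(2)
    m=((sat<45)&(im.max(2)>110))
    x,y=near;z=np.zeros_like(m);z[y-60:y+60,x-110:x+110]=1;m&=z
    m=cv2.morphologyEx(m.astype(np.uint8),cv2.MORPH_CLOSE,np.ones((3,3)))
    cv2.imwrite(f"pics/m_{n}.png",m*255)
    c,P,r=cornersmask(g,m,12,near)
    hull=cv2.approxPolyDP(cv2.convexHull(P),12,True)[:,0];print(n,"board",np.round(r[0],1),np.round(r[1],1),r[2],np.round(hull,1).tolist())
S,T=load("side"),load("top")
def cs(x,y): return (205+(x+.5)/4-.5,120+(y+.5)/4-.5)
def ct(x,y): return (130+(x+.5)/5-.5,145+(y+.5)/5-.5)
# peg base/tip clicks
for nm,a,b in(("peg-45",(194,231),(408,292)),("peg-135",(212,306),(564,293))): print(nm,tri(S,cs(*a),T,ct(*b)))
def tb(x,y): return (310+(x+.5)/9-.5,165+(y+.5)/9-.5)
def sb(x,y): return (255+(x+.5)/10-.5,250+(y+.5)/10-.5)
print("holeA",tri(S,sb(198,162),T,tb(218,352)),plane(T,[tb(218,352)],4),plane(S,[sb(198,162)],4))
print("holeB",tri(S,sb(373,405),T,tb(473,265)),plane(T,[tb(473,265)],4),plane(S,[sb(373,405)],4))
print("dots",tri(S,sb(270,137),T,tb(351,283)),tri(S,sb(323,211),T,tb(431,257)))
E
```

```text
top holder [ 587.3 -305.4] [ 67.2 128.5] 20.91144561767578 [[533.0, -257.3999938964844], [578.7999877929688, -377.3999938964844], [641.5999755859375, -353.3999938964844], [595.7000122070312, -233.39999389648438]]
side holder [ 587.9 -306.8] [ 70.7 129.4] 20.235212326049805 [[532.2999877929688, -258.29998779296875], [577.0999755859375, -379.79998779296875], [643.4000244140625, -355.29998779296875], [598.7000122070312, -233.89999389648438]]
top board [569.5 138. ] [241.2 360.4] 1.7447123527526855 [[659.7999877929688, 319.29998779296875], [446.29998779296875, 311.6000061035156], [458.5, -45.29999923706055], [674.2000122070312, -33.900001525878906], [685.2999877929688, 297.6000061035156]]
side board [564.7 155.6] [409.9 252.6] 86.37580108642578 [[694.5, 352.29998779296875], [521.9000244140625, 363.70001220703125], [448.8999938964844, 308.79998779296875], [457.29998779296875, -41.900001525878906], [672.5999755859375, -39.0]]
peg-45 (array([560.75551591,  92.58168645,  20.15458159]), np.float64(1.9478072087394718))
peg-135 (array([562.62174965,   2.65146645,  20.68359712]), np.float64(1.1965326726604648))
holeA (array([ 570.42278991, -263.83300363,    9.73215056]), np.float64(1.8302363500082588)) [[ 572.50589256 -265.08835004    4.        ]] [[ 570.28664542 -260.61374879    4.        ]]
holeB (array([ 602.92263795, -348.13273997,    9.96727287]), np.float64(0.05408653516109483)) [[ 604.3176328  -349.92099959    4.        ]] [[ 603.91288658 -345.11805263    4.        ]]
dots (array([ 583.00910123, -292.87272878,   66.35271492]), np.float64(0.11598639884303921)) (array([ 592.31911265, -318.10184824,   66.44364353]), np.float64(0.3791893082209586))
```

```bash
python3 - <<'E'
from h import *
S,T=load("side"),load("top")
# dark dimples in top via blackhat
im=cv2.cvtColor(T["pixels"],cv2.COLOR_RGB2GRAY)
bh=cv2.morphologyEx(im,cv2.MORPH_BLACKHAT,np.ones((7,7)))
roi=np.zeros_like(bh);roi[170:241,136:258]=1
m=((bh>14)*roi).astype(np.uint8)
n,l,st,c=cv2.connectedComponentsWithStats(m)
pts=[]
for i in range(1,n):
    if 1<=st[i,4]<25:
        ys,xs=np.where(l==i);w=bh[ys,xs].astype(float);pts.append((np.average(xs,weights=w),np.average(ys,weights=w)))
P=plane(T,np.array(pts),12)[:,:2]
# fit grid: pitch 30, iterative from guess
o=np.array([561.7,47.6]);th=np.radians(1.3)
for it in range(10):
    ex=np.array([np.cos(th),np.sin(th)]);ey=np.array([-np.sin(th),np.cos(th)])
    L=np.c_[(P-o)@ex,(P-o)@ey]
    N=np.c_[np.round(L[:,0]/30)*30,np.round((L[:,1]-15)/30)*30+15]
    e=L-N;ok=np.hypot(*e.T)<4
    A=np.c_[N[ok],np.ones(ok.sum())]
    # similarity (rigid) fit
    a=N[ok]-N[ok].mean(0);b=P[ok]-P[ok].mean(0)
    H=a.T@b;th=np.arctan2(H[0,1]-H[1,0],H[0,0]+H[1,1])
    ex=np.array([np.cos(th),np.sin(th)]);ey=np.array([-np.sin(th),np.cos(th)])
    o=P[ok].mean(0)-N[ok].mean(0)@np.array([ex,ey])
print(len(P),ok.sum(),"pegs_mid",o,"deg",np.degrees(th),"rms",np.sqrt((e[ok]**2).mean()))
print("predicted top pixels of pegs tip/base",[proj(z,[np.r_[o+ey*y,h] for y in(-45,45) for h in(12,32)]).round(1).tolist() for z in (S,T)])
# start tool
Rm=R.from_rotvec([-0.964,1.349,0.962]).as_matrix();print(Rm.round(3))
E
```

```text
70 67 pegs_mid [562.28149073  47.77477996] deg 1.749159263624081 rms 0.43418212177295157
predicted top pixels of pegs tip/base [[[257.8, 197.8], [257.7, 193.9], [252.9, 179.0], [252.8, 175.1]], [[242.4, 203.2], [242.3, 201.9], [211.4, 203.2], [210.8, 201.8]]]
[[-0.001 -0.946  0.324]
 [-0.002  0.324  0.946]
 [-1.    -0.    -0.002]]
```

```bash
python3 -m crank '[[[0,0,0],[10,0,0],8.7],[[0,0,0],[10,0,0],8.7],[[0,0,0],[10,0,0],8.7],[[0,0,0],[10,0,0],8.7],[[0,0,0],[10.4,0,0],8.7]]'
python3 -m crank '[[[0,-6,0.25],[0,0,0],8.7],[[0,-6,0.25],[0,0,0],8.7],[[0,-6,0.25],[0,0,0],8.7],[[0,-6,0.25],[0,0,0],8.7],[[0,-6,0.25],[0,0,0],8.7]]'
python3 -m crank '[[[0,-6,0.25],[0,0,0],8.7],[[0,-6,0.25],[0,0,0],8.7],[[0,-6,0.25],[0,0,0],8.7],[[0,-6,0.25],[0,0,0],8.7],[[0,-6,0.25],[0,0,0],8.7]]'
```

```text
t: 0.72
ee_pos: [202.3, 591.0, 222.2]
orientation: [-0.28, 1.553, 0.278]
ft_force: [0.0, 0.4, -0.6]
width: 86.7
t: 1.35
ee_pos: [320.4, 313.3, 222.6]
orientation: [-0.284, 1.552, 0.284]
ft_force: [0.8, 0.2, -0.2]
width: 87.1
t: 1.98
ee_pos: [438.3, 37.0, 222.7]
orientation: [-0.283, 1.552, 0.283]
ft_force: [1.1, 1.2, -0.4]
width: 87.0
```

```bash
python3 -m crank '[[[0,-6,0.25],[0,0,0],8.7],[[0,-6,0.25],[0,0,0],8.7],[[0,-6,0.25],[0,0,0],8.7],[[0,-6,0.25],[0,0,0],8.7],[[0,-6,0.25],[0,0,0],8.7]]'
cat >> h.py <<'E'
def to(p,yaw,o=None):
    """remaining shift (cm, tool axes) and turn (deg) to TCP p with tool down, tool z at yaw deg"""
    from workcell import get_obs
    o=o or get_obs();Rc=R.from_rotvec(o["orientation"]).as_matrix()
    y=np.radians(yaw);z=np.array([np.cos(y),np.sin(y),0]);x=np.array([0,0,-1.]);Rt=np.stack([x,np.cross(z,x),z],1)
    print("t",o["t"],"pos",np.round(o["ee_pos"],1),"F",np.round(o["ft_force"],1),"w",round(float(o["width"]),1))
    print("shift cm",(Rc.T@(np.array(p)-o["ee_pos"])/10).round(2),"turn deg",np.degrees(R.from_matrix(Rc.T@Rt).as_rotvec()).round(2))
E
python3 -c "
from h import *
to([587.5,-305.8,100],20.7)"
```

```text
t: 2.6
ee_pos: [555.9, -239.3, 222.4]
orientation: [-0.283, 1.552, 0.284]
ft_force: [0.8, -0.1, -0.1]
width: 86.9
t 2.6 pos [ 555.9 -239.3  222.4] F [ 0.8 -0.1 -0.1] w 86.9
shift cm [12.23 -7.35  0.61] turn deg [-0.02 -0.01 -0.03]
```

```bash
python3 -m crank '[[[0,-3.7,0.3],[0,0,0],8.7],[[0,-3.65,0.31],[0,0,0],8.7],[[6,0,0],[0,0,0],8.7],[[6.2,0,0],[0,0,0],8.7],[[0,0,0],[0,0,0],8.7]]'
python3 - <<'E'
from h import *
to([587.5,-305.8,22],20.7)
grab(1);crop("top",1,300,150,400,250,6,"t1");crop("side",1,230,200,340,310,5,"s1")
E
```

```text
t: 3.22
ee_pos: [583.5, -302.0, 95.4]
orientation: [-0.278, 1.561, 0.289]
ft_force: [-0.2, -0.3, 1.2]
width: 86.9
t 3.225 pos [ 583.5 -302.    95.4] F [-0.2 -0.3  1.2] w 86.9
shift cm [ 7.34 -0.56  0.3 ] turn deg [-0.01 -0.42 -0.48]
```

View pics/t1.png

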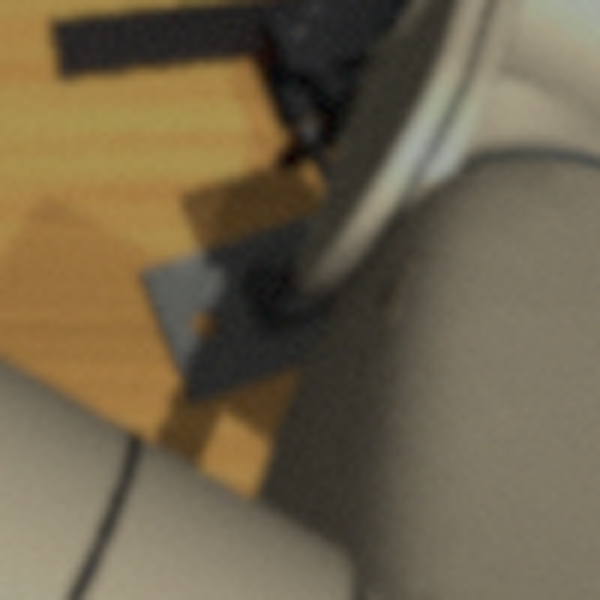

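View pics/s1.png

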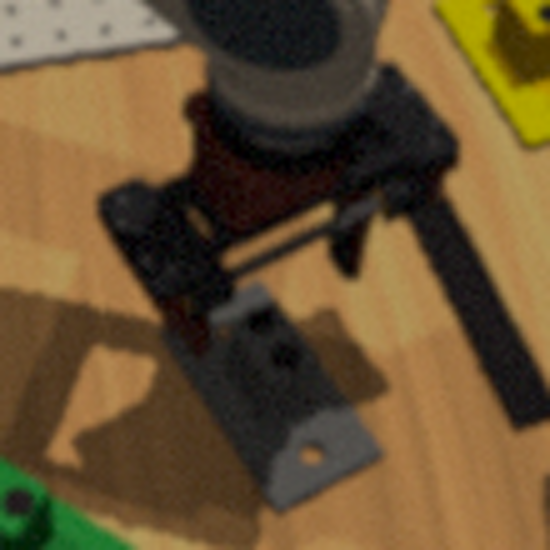

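```bash
python3 -m crank '[[[0,-0.56,0.3],[0,-0.42,-0.48],8.7],[[2.5,0,0],[0,0,0],8.7],[[2.5,0,0],[0,0,0],8.7],[[2.0,0,0],[0,0,0],8.7],[[0,0,0],[0,0,0],8.7]]'
python3 -c "
from h import *
to([587.5,-305.8,22],20.7)"
```

```text
t: 3.95
ee_pos: [592.7, -308.4, 30.5]
orientation: [-0.288, 1.544, 0.278]
ft_force: [-0.5, -0.8, -0.4]
width: 86.9
t 3.95 pos [ 592.7 -308.4   30.5] F [-0.5 -0.8 -0.4] w 86.9
shift cm [ 0.85  0.44 -0.4 ] turn deg [0.01 0.4  0.46]
```

```bash
python3 -m crank '[[[0,0,0],[0,0,0],8.7],[[0,0,0],[0,0,0],8.7],[[0,0,0],[0,0,0],8.7]]'
python3 -c "
from h import *
to([587.5,-305.8,22],20.7)"
```

```text
t: 4.32
ee_pos: [593.2, -308.7, 31.5]
orientation: [-0.289, 1.542, 0.277]
ft_force: [-0.3, -0.1, -0.0]
width: 87.0
t 4.325 pos [ 593.2 -308.7   31.5] F [-0.3 -0.1 -0. ] w 87.0
shift cm [ 0.94  0.48 -0.44] turn deg [0.   0.46 0.53]
```

```bash
python3 -m crank '[[[0.5,0.48,-0.44],[0,0.46,0.53],8.7],[[0.45,0,0],[0,0,0],8.7],[[0,0,0],[0,0,0],8.7]]'
python3 -c "
from h import *
to([587.5,-305.8,22],20.7)"
```

```text
t: 4.7
ee_pos: [586.6, -305.3, 20.4]
orientation: [-0.282, 1.554, 0.285]
ft_force: [0.4, 0.4, 0.2]
width: 87.1
t 4.7 pos [ 586.6 -305.3   20.4] F [0.4 0.4 0.2] w 87.1
shift cm [-0.16 -0.08  0.07] turn deg [ 0.   -0.08 -0.1 ]
```

```bash
python3 -m crank '[[[0,0,0],[0,0,0],2.5],[[0,0,0],[0,0,0],2.5],[[0,0,0],[0,0,0],2.5],[[0,0,0],[0,0,0],2.5],[[0,0,0],[0,0,0],2.5]]'
python3 -m crank '[[[0,0,0],[0,0,0],2.5],[[0,0,0],[0,0,0],2.5]]'
python3 -c "
from h import *
to([587.5,-305.8,22],20.7)"
```

```text
t: 5.32
ee_pos: [587.1, -305.5, 21.2]
orientation: [-0.283, 1.553, 0.284]
ft_force: [-0.2, 0.0, 0.8]
width: 40.8
t: 5.58
ee_pos: [587.0, -305.6, 21.1]
orientation: [-0.283, 1.553, 0.284]
ft_force: [-0.5, 0.4, 0.5]
width: 33.5
t 5.575 pos [ 587.  -305.6   21.1] F [-0.5  0.4  0.5] w 33.5
shift cm [-0.09 -0.04  0.04] turn deg [ 0.   -0.04 -0.05]
```

```bash
python3 -m crank '[[[-1.5,0,0],[0,0,0],2.5],[[-4,0,0],[0,0,0],2.5],[[-4.5,0,0],[0,0,0],2.5],[[0,0,0],[0,0,0],2.5],[[0,0,0],[0,0,0],2.5]]'
python3 -c "
from h import *
to([562.3,47.8,120],1.75)"
```

```text
t: 6.2
ee_pos: [586.6, -305.3, 121.0]
orientation: [-0.283, 1.553, 0.284]
ft_force: [-0.7, -0.8, -2.3]
width: 33.8
t 6.2 pos [ 586.6 -305.3  121. ] F [-0.7 -0.8 -2.3] w 33.8
shift cm [ 0.13 33.89 10.21] turn deg [18.96 -0.07 -0.06]
```

```bash
python3 -m crank '[[[0,0,0],[9.5,0,0],2.5],[[0,0,0],[9.45,0,0],2.5],[[0,5,-0.2],[0,0,0],2.5],[[0,5,-0.2],[0,0,0],2.5],[[0,5,-0.2],[0,0,0],2.5]]'
python3 -m crank '[[[0,5,-0.2],[0,0,0],2.5],[[0,5,-0.2],[0,0,0],2.5],[[0,5,-0.2],[0,0,0],2.5],[[0,2.5,-0.1],[0,0,0],2.5],[[0,0,0],[0,0,0],2.5]]'
python3 -m crank '[[[0,0,0],[0,0,0],2.5]]'
python3 - <<'E'
from h import *
to([562.3,47.8,120],1.75)
E
```

```text
t: 6.82
ee_pos: [574.9, -154.2, 119.3]
orientation: [-0.022, 1.575, 0.025]
ft_force: [0.7, 0.4, -2.4]
width: 34.0
t: 7.45
ee_pos: [562.7, 20.4, 119.8]
orientation: [-0.026, 1.575, 0.027]
ft_force: [0.8, 0.4, -1.5]
width: 34.1
t: 7.58
ee_pos: [563.6, 18.3, 120.4]
orientation: [-0.024, 1.573, 0.024]
ft_force: [-0.1, -0.8, -1.9]
width: 33.8
t 7.575 pos [563.6  18.3 120.4] F [-0.1 -0.8 -1.9] w 33.8
shift cm [ 0.04  2.95 -0.04] turn deg [ 0.01 -0.16 -0.02]
```

```bash
python3 -m crank '[[[0,2.95,-0.04],[0,-0.16,0],2.5],[[2.5,0,0],[0,0,0],2.5],[[2.5,0,0],[0,0,0],2.5],[[0,0,0],[0,0,0],2.5],[[0,0,0],[0,0,0],2.5]]'
python3 - <<'E'
from h import *
to([562.3,47.8,70],1.75)
grab(2);crop("top",2,180,150,280,250,6,"t2");crop("side",2,205,110,315,220,6,"s2")
E
```

```text
t: 8.2
ee_pos: [563.4, 47.5, 71.7]
orientation: [-0.023, 1.569, 0.024]
ft_force: [0.2, -0.9, -1.0]
width: 34.0
t 8.2 pos [563.4  47.5  71.7] F [ 0.2 -0.9 -1. ] w 34.0
shift cm [ 0.17  0.03 -0.11] turn deg [-0.07  0.12 -0.03]
```

View pics/t2.png

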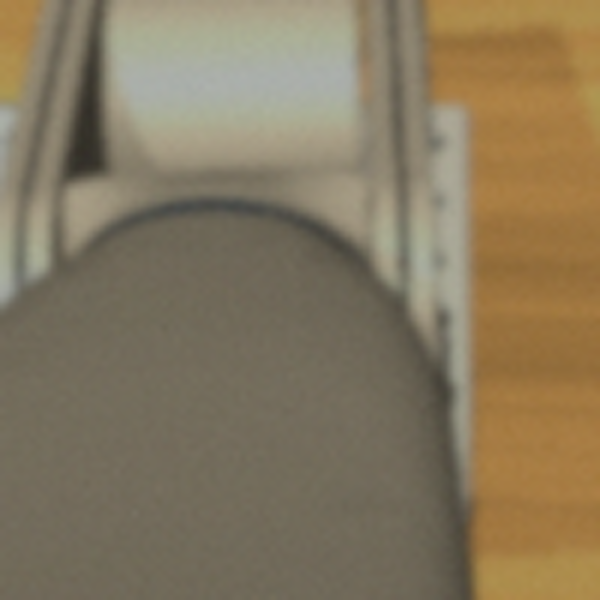

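View pics/s2.png

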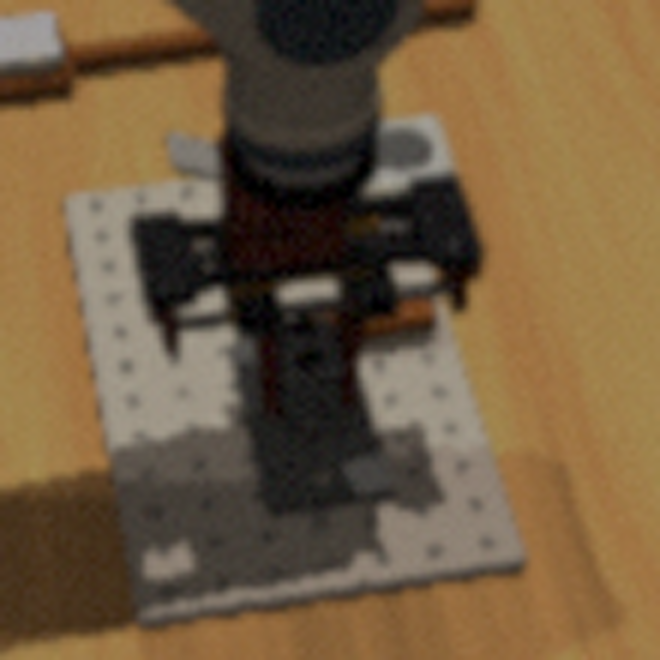

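```bash
python3 - <<'E'
from h import *
im=load("side",2)["pixels"][155:205,235:285,::-1]
im=np.clip(im.astype(float)*2.2,0,255).astype(np.uint8)
cv2.imwrite("pics/s2b.png",cv2.resize(im,None,fx=12,fy=12,interpolation=cv2.INTER_CUBIC))
T=load("side",2);o=np.array([563.2,47.6]);th=np.radians(1.75);ex=np.array([np.cos(th),np.sin(th)]);ey=np.array([-np.sin(th),np.cos(th)])
for z in (50.4,58.4):
  P=[np.r_[o+ex*a+ey*b,z] for a,b in((-35,-65),(35,-65),(0,-45))];print(z,((proj(T,P)-[235,155]+.5)*12-.5).round(0).tolist())
E
```

```text
50.4 [[169.0, 500.0], [420.0, 462.0], [281.0, 428.0]]
58.4 [[168.0, 480.0], [421.0, 442.0], [281.0, 408.0]]
```

View pics/s2b.png

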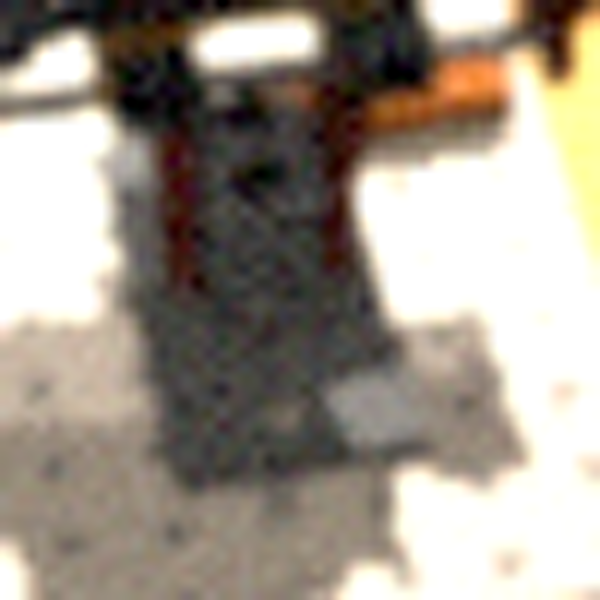

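```bash
python3 - <<'E'
from h import *
g=load("side",2);im=cv2.GaussianBlur(g["pixels"],(1,3),0).astype(float).mean(2)
o=np.array([563.4,47.6]);th=np.radians(1.75);ex=np.array([np.cos(th),np.sin(th)]);ey=np.array([-np.sin(th),np.cos(th)])
def cross(row,a,b,ref):
    r=im[row,a:b];d=np.abs(np.diff(r));return r
print(im[166:192,238:252].round(0).astype(int));print(im[170:194,258:275].round(0).astype(int))
for a,z in((-35,50.4),(35,58.4)):
    P=[np.r_[o+ex*a+ey*b,z] for b in np.linspace(-65,30,12)];q=proj(g,P);print(q.round(2).tolist())
    rows=np.arange(166,194);print(np.c_[rows,np.interp(rows,q[::-1,1],q[::-1,0])].round(1).tolist())
E
```

```text
[[142 142 143 145 142 129  93  65  55  37  23  14  13  18]
 [149 149 148 141 132 116  91  76  71  49  25  13  19  18]
 [149 150 147 135 123 100  83  78  75  53  27  14  22  19]
 [148 149 147 138 129  99  79  73  69  53  29  14  18  20]
 [149 148 148 146 140 108  77  60  57  49  30  15  17  20]
 [149 149 148 150 145 117  79  50  47  43  28  17  16  19]
 [149 150 149 150 145 122  81  48  44  41  26  18  15  20]
 [148 149 150 148 143 120  81  50  45  40  26  13  15  18]
 [148 148 149 146 142 118  84  54  44  40  30  11  15  15]
 [148 147 149 147 143 126  98  63  44  41  32  14  16  17]
 [148 148 149 147 139 128 105  69  45  41  32  16  17  19]
 [148 148 149 144 129 113  97  67  47  41  33  18  20  15]
 [148 148 150 143 124  99  84  60  45  37  32  20  24  12]
 [146 147 150 146 129  99  77  55  40  34  29  25  27  18]
 [134 136 139 140 128 100  76  58  40  33  29  29  28  26]
 [111 115 113 117 110  93  78  68  48  32  31  30  29  30]
 [ 93  95  91  95  91  86  80  77  56  34  31  30  30  32]
 [ 87  86  85  85  85  84  81  80  62  39  29  31  31  32]
 [ 84  85  85  83  86  84  83  79  64 
[... 2767 characters left out ...]
7.4], [192.0, 247.7], [193.0, 247.9]]
[[269.66, 191.4], [269.1, 189.49], [268.56, 187.6], [268.01, 185.72], [267.47, 183.86], [266.94, 182.01], [266.41, 180.18], [265.89, 178.37], [265.37, 176.57], [264.85, 174.79], [264.34, 173.03], [263.83, 171.28]]
[[166.0, 263.8], [167.0, 263.8], [168.0, 263.8], [169.0, 263.8], [170.0, 263.8], [171.0, 263.8], [172.0, 264.0], [173.0, 264.3], [174.0, 264.6], [175.0, 264.9], [176.0, 265.2], [177.0, 265.5], [178.0, 265.8], [179.0, 266.1], [180.0, 266.4], [181.0, 266.6], [182.0, 266.9], [183.0, 267.2], [184.0, 267.5], [185.0, 267.8], [186.0, 268.1], [187.0, 268.4], [188.0, 268.7], [189.0, 269.0], [190.0, 269.3], [191.0, 269.5], [192.0, 269.7], [193.0, 269.7]]
```

```bash
python3 - <<'E'
from h import *
g=load("side",2);im=g["pixels"].astype(float).mean(2)
print(np.arange(186,202));
for c in range(250,268): print(c,im[186:202,c].round(0).astype(int), "pred", round(196.19-(c-248.67)/20.9*3.13,1))
print(im[183:195,254:266].round(0).astype(int))
E
```

```text
[186 187 188 189 190 191 192 193 194 195 196 197 198 199 200 201]
250 [36 35 24 26 32 29 34 34 29 37 52 58 58 53 58 67] pred 196.0
251 [33 33 33 29 32 33 32 33 27 32 51 61 57 57 67 65] pred 195.8
252 [32 28 32 28 36 30 27 29 32 42 58 62 65 61 65 62] pred 195.7
253 [33 20 32 38 25 32 32 32 25 41 57 62 62 62 62 65] pred 195.5
254 [35 32 33 30 30 30 31 28 27 45 59 60 63 65 62 61] pred 195.4
255 [32 33 32 30 35 33 30 29 34 44 58 64 65 63 64 65] pred 195.2
256 [32 31 28 36 33 25 35 35 35 45 58 59 58 61 62 60] pred 195.1
257 [27 31 32 41 37 31 31 20 32 41 48 49 55 57 62 60] pred 194.9
258 [31 33 36 44 45 33 32 27 29 45 45 48 55 61 62 63] pred 194.8
259 [33 35 38 49 43 34 31 25 36 48 51 51 57 60 63 60] pred 194.6
260 [36 26 38 34 32 32 28 30 41 55 63 59 62 62 68 62] pred 194.5
261 [30 37 31 34 32 27 30 30 47 58 61 59 65 64 64 63] pred 194.3
262 [39 50 57 42 35 30 30 29 49 61 62 62 63 62 60 64] pred 194.2
263 [39 61 64 63 49 39 25 32 53 62 61 63 61 64 65 65] pred 194.0
264 [53 64 69 66 59 61 41 40 55 60 62 62 64 62 64 73] pred 193.9
265 [55 67 65 67 67 60 46 41 55 59 57 58 61 62 64 77] pred 193.7
266 [58 67 66 66 66 66 45 45 51 55 51 50 58 60 60 72] pred 193.6
267 [55 67 68 68 67 59 39 42 67 73 67 70 76 77 65 73] pred 193.4
[[30 31 22 23 29 31 32 29 30 33 36 31]
 [31 25 29 29 34 31 33 29 33 35 31 33]
 [30 33 28 30 30 35 32 32 32 28 33 37]
 [35 32 32 27 31 33 36 30 39 39 53 55]
 [32 33 31 31 33 35 26 37 50 61 64 67]
 [33 32 28 32 36 38 38 31 57 64 69 65]
 [30 30 36 41 44 49 34 34 42 63 66 67]
 [30 35 33 37 45 43 32 32 35 49 59 67]
 [30 33 25 31 33 34 32 27 30 39 61 60]
 [31 30 35 31 32 31 28 30 30 25 41 46]
 [28 29 35 20 27 25 30 30 29 32 40 41]
 [27 34 35 32 29 36 41 47 49 53 55 55]]
```

```bash
python3 -m crank '[[[0,0,-0.1],[0,0.1,0],2.5],[[1.0,0,0],[0,0,0],2.5],[[0.5,0,0],[0,0,0],2.5],[[0,0,0],[0,0,0],2.5]]'
python3 -c "
from h import *
to([562.5,47.6,48],1.75)"
python3 -m crank '[[[0.5,0,0],[0,0,0],2.5],[[0.3,0,0],[0,0,0],2.5],[[0,0,0],[0,0,0],2.5]]'
python3 -c "
from h import *
to([562.5,47.6,33],1.75)"
```

```text
t: 8.8
ee_pos: [561.4, 48.4, 55.6]
orientation: [-0.024, 1.572, 0.025]
ft_force: [0.5, -0.3, -1.6]
width: 33.8
t 8.8 pos [561.4  48.4  55.6] F [ 0.5 -0.3 -1.6] w 33.8
shift cm [ 0.76 -0.08  0.11] turn deg [ 0.01 -0.08 -0.03]
t: 9.18
ee_pos: [561.7, 48.4, 48.0]
orientation: [-0.024, 1.571, 0.025]
ft_force: [0.4, 0.3, -1.2]
width: 34.2
t 9.175 pos [561.7  48.4  48. ] F [ 0.4  0.3 -1.2] w 34.2
shift cm [ 1.5  -0.08  0.07] turn deg [ 0.01 -0.03 -0.03]
```

```bash
python3 -m crank '[[[0.2,-0.06,0.06],[0,0,0],2.5],[[0.2,0,0],[0,0,0],2.5],[[0.2,0,0],[0,0,0],2.5],[[0,0,0],[0,0,0],2.5]]'
python3 -c "
from h import *
to([562.5,47.6,33],1.75)"
```

```text
t: 9.68
ee_pos: [562.5, 47.8, 42.2]
orientation: [-0.024, 1.571, 0.025]
ft_force: [0.3, 0.6, -1.9]
width: 34.0
t 9.675 pos [562.5  47.8  42.2] F [ 0.3  0.6 -1.9] w 34.0
shift cm [ 0.92 -0.02 -0.  ] turn deg [ 0.01 -0.01 -0.03]
```

Bottom is about 21 mm up, below the tapers, with no side force. Continuing.

```bash
python3 -m crank '[[[0.3,0,0],[0,0,0],2.5],[[0.3,0,0],[0,0,0],2.5],[[0,0,0],[0,0,0],2.5]]'
python3 -m crank '[[[0.2,0,0],[0,0,0],2.5],[[0.1,0,0],[0,0,0],2.5],[[0,0,0],[0,0,0],2.5]]'
python3 -c "
from h import *
to([562.5,47.6,33],1.75)"
```

```text
t: 10.05
ee_pos: [562.5, 47.7, 36.0]
orientation: [-0.024, 1.571, 0.024]
ft_force: [-0.8, -0.0, -2.2]
width: 34.0
t: 10.42
ee_pos: [562.5, 47.8, 33.2]
orientation: [-0.023, 1.571, 0.024]
ft_force: [-0.1, 1.0, -2.9]
width: 34.2
t 10.425 pos [562.5  47.8  33.2] F [-0.1  1.  -2.9] w 34.2
shift cm [ 0.02 -0.02 -0.  ] turn deg [-0.   -0.   -0.04]
```

```bash
python3 -m crank '[[[0.1,0,0],[0,0,0],2.5],[[0,0,0],[0,0,0],2.5]]'
python3 -m crank '[[[0.1,0,0],[0,0,0],2.5],[[0,0,0],[0,0,0],2.5]]'
```

```text
t: 10.68
ee_pos: [562.5, 47.8, 33.1]
orientation: [-0.023, 1.571, 0.024]
ft_force: [-3.0, -0.4, 6.2]
width: 33.7
t: 10.92
ee_pos: [562.6, 47.7, 33.1]
orientation: [-0.023, 1.571, 0.024]
ft_force: [-6.7, -0.1, 17.6]
width: 33.6
```

```bash
python3 -m crank '[[[-0.1,0,0],[0,0,0],2.5],[[0,0,0],[0,0,0],6.5],[[0,0,0],[0,0,0],6.5],[[0,0,0],[0,0,0],6.5],[[0,0,0],[0,0,0],6.5]]'
python3 -m crank '[[[-2,0,0],[0,0,0],6.5],[[-5,0,0],[0,0,0],6.5],[[-6,0,0],[0,0,0],6.5],[[-6,0,0],[0,0,0],6.5],[[0,0,0],[0,0,0],6.5]]'
python3 - <<'E'
from h import *
grab(3);crop("top",3,130,140,270,250,5,"t3");crop("side",3,205,110,315,220,6,"s3")
E
```

```text
t: 11.55
ee_pos: [562.6, 47.8, 32.2]
orientation: [-0.024, 1.571, 0.025]
ft_force: [0.1, 0.8, -0.3]
width: 64.1
t: 12.18
ee_pos: [565.8, 47.9, 229.0]
orientation: [-0.023, 1.559, 0.025]
ft_force: [0.6, 0.9, -0.3]
width: 64.9
```

View pics/t3.png

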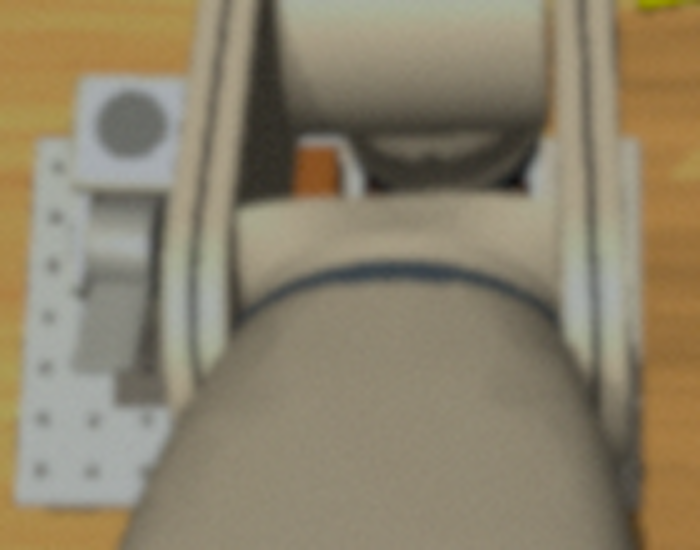

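View pics/s3.png

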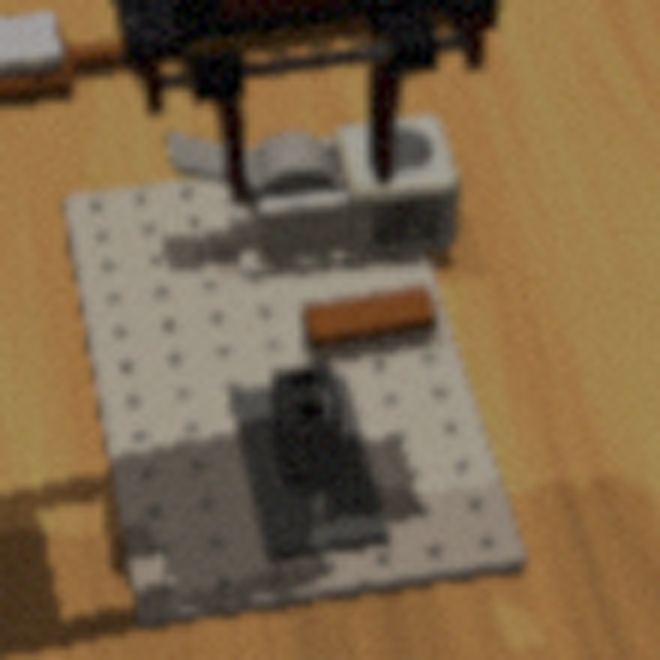

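```bash
python3 - <<'E'
from h import *
crop("top",0,138,148,178,228,10,"t4");crop("side",0,228,120,288,160,13,"s4")
E
```

```text
(no output)
```

View pics/t4.png

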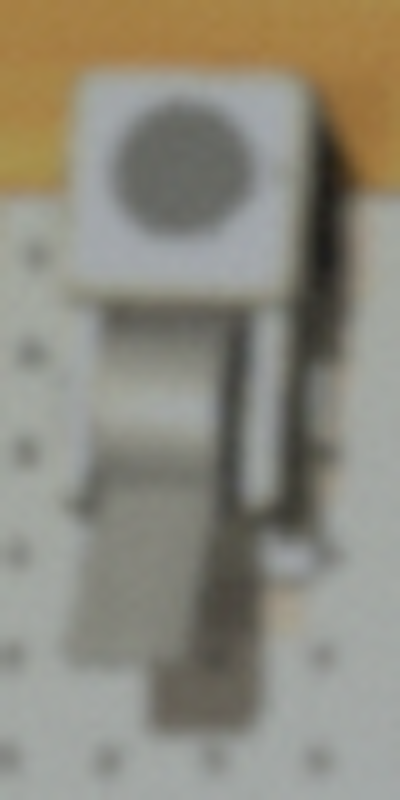

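View pics/s4.png

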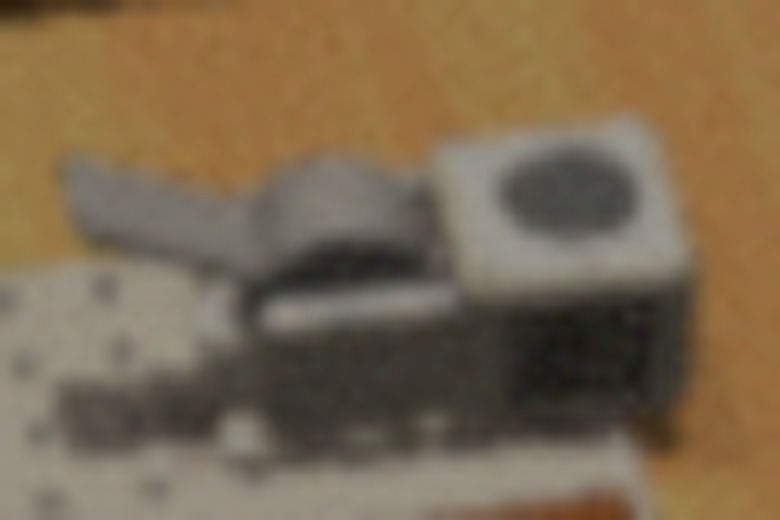

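```bash
python3 - <<'E'
from h import *
S,T=load("side"),load("top")
t=lambda x,y:(138+(x+.5)/10-.5,148+(y+.5)/10-.5)
s=lambda x,y:(228+(x+.5)/13-.5,120+(y+.5)/13-.5)
Q={}
for n,a,b in(("h+x+y",(435,147+0),(75,72)),("h+x-y",(690,285),(308,75))): pass
# side: image right=+x, down=-y : corners  far-left(-x,+y)=(435,147) far-right(+x,+y)=(650,122) near-right(+x,-y)=(690,280) near-left(-x,-y)=(468,298)
for n,a,b in(("-x+y",(435,147),(65,295)),("+x+y",(650,122),(78,72)),("+x-y",(690,280),(308,75)),("-x-y",(468,298),(300,300)),("padF",(68,162),(67,660)),("padN",(82,230),(190,665))):
    p,e=tri(S,s(*a),T,t(*b));Q[n]=p;print(n,p.round(1),round(e,1),"top-plane72",plane(T,[t(*b)],72).round(1)[0,:2],"side72",plane(S,[s(*a)],72).round(1)[0,:2])
# housing centre top, dark circle
for nm,f in (("pad mid",(Q["padF"]+Q["padN"])/2),):print(nm,f)
print("vent circle",tri(S,s(570,192),T,t(182,167)))
E
```

```text
-x+y [619.8 280.2  70. ] 3.6 top-plane72 [617.4 279.4] side72 [621.2 278.4]
+x+y [684.6 282.6  68.5] 1.5 top-plane72 [682.7 281.6] side72 [684.4 278.7]
+x-y [685.1 217.6  64.2] 2.1 top-plane72 [683.8 216.1] side72 [682.  208.3]
-x-y [619.2 213.9  69.8] 1.1 top-plane72 [618.1 213.3] side72 [619.3 211.5]
padF [512.5 264.7  92.3] 2.9 top-plane72 [514.3 269.9] side72 [515.8 290.1]
padN [512.2 230.7  95.6] 3.7 top-plane72 [514.1 235.9] side72 [516.1 259.4]
pad mid [512.35452813 247.70606064  93.96568822]
vent circle (array([655.13866861, 249.0843868 ,  74.24180663]), np.float64(0.336874769060899))
```

```bash
python3 -c "
from h import *
from workcell import *
print(get_obs()['qpos'].round(3))
to([525,246.5,229],91.75)
to([525,246.5,229],-88.25)"
```

```text
[6.300e-02 3.330e-01 1.766e+00 1.000e-03 1.041e+00 3.200e-02]
t 12.275 pos [562.7  47.7 223.8] F [-0.6  0.3 -0.6] w 65.0
shift cm [-0.51 19.99 -3.16] turn deg [-8.999e+01  1.400e-01  8.000e-02]
t 12.275 pos [562.7  47.7 223.8] F [-0.6  0.3 -0.6] w 65.0
shift cm [-0.51 19.99 -3.16] turn deg [ 9.001e+01  8.000e-02 -1.400e-01]
```

```bash
python3 -m crank '[[[0,5,-0.79],[0,0,0],0],[[0,5,-0.79],[0,0,0],0],[[0,5,-0.79],[0,0,0],0],[[0,5,-0.79],[0,0,0],0],[[0,0,0],[-10,0,0],0]]'
python3 -m crank '[[[0,0,0],[-10,0,0],0],[[0,0,0],[-10,0,0],0],[[0,0,0],[-10,0,0],0],[[0,0,0],[-10,0,0],0],[[0,0,0],[-10,0,0],0]]'
python3 -m crank '[[[0,0,0],[-10,0,0],0],[[0,0,0],[-10,0,0],0],[[0,0,0],[-10,0,0],0],[[0,0,0],[0,0,0],0],[[0,0,0],[0,0,0],0]]'
python3 - <<'E'
from h import *
to([525,246.5,105],91.75)
E
```

```text
t: 12.9
ee_pos: [522.9, 249.2, 220.6]
orientation: [-0.167, 1.568, 0.167]
ft_force: [0.4, 0.3, 0.7]
width: 18.8
t: 13.52
ee_pos: [523.6, 246.1, 220.5]
orientation: [-0.843, 1.405, 0.845]
ft_force: [0.5, 0.5, 0.0]
width: 0.2
t: 14.15
ee_pos: [524.3, 246.4, 221.5]
orientation: [-1.229, 1.198, 1.23]
ft_force: [-0.0, 0.4, -0.4]
width: 0.5
t 14.15 pos [524.3 246.4 221.5] F [-0.   0.4 -0.4] w 0.5
shift cm [ 1.165e+01 -9.000e-02  1.000e-02] turn deg [-0.19 -0.01 -0.09]
```

```bash
python3 -m crank '[[[4,0,0],[0,0,0],0],[[4,0,0],[0,0,0],0],[[3.5,0,0],[0,0,0],0],[[0,0,0],[0,0,0],0],[[0,0,0],[0,0,0],0]]'
python3 - <<'E'
from h import *
to([525,246.5,87],91.75)
grab(4);crop("top",4,130,140,270,250,5,"t5");crop("side",4,215,100,315,210,6,"s5")
E
```

```text
t: 14.78
ee_pos: [525.5, 246.9, 108.4]
orientation: [-1.231, 1.194, 1.231]
ft_force: [0.6, 0.3, 0.0]
width: 0.4
t 14.775 pos [525.5 246.9 108.4] F [0.6 0.3 0. ] w 0.4
shift cm [ 2.14  0.05 -0.05] turn deg [-0.05  0.05  0.05]
```

View pics/t5.png

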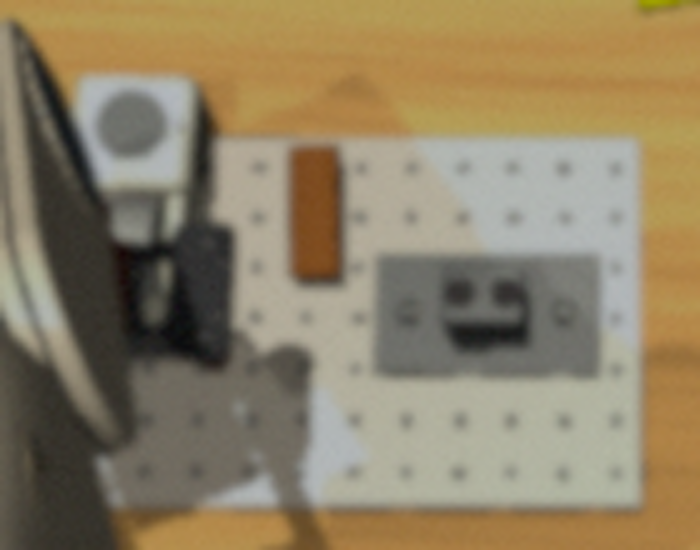

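View pics/s5.png

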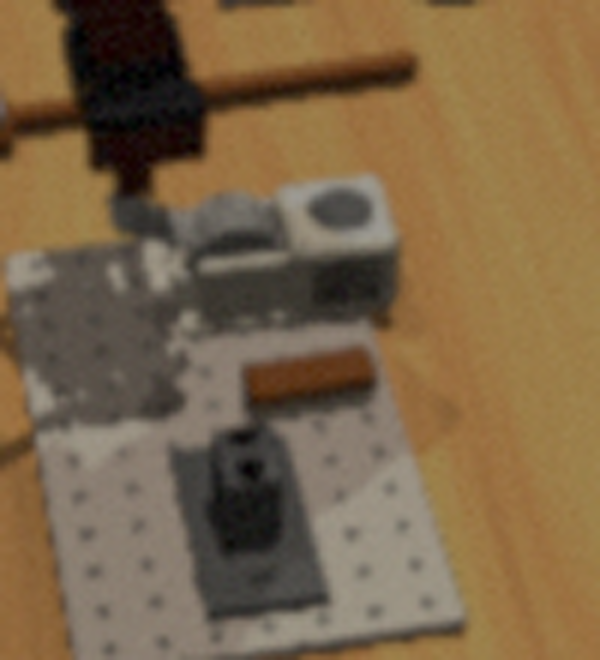

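```bash
python3 -m crank '[[[1,0,0],[0,0,0],0],[[1,0,0],[0,0,0],0],[[1,0,0],[0,0,0],0],[[0,0,0],[0,0,0],0]]'
python3 -m crank '[[[0.7,0,0],[0,0,0],0],[[0.7,0,0],[0,0,0],0],[[0.3,0,0],[0,0,0],0],[[0,0,0],[0,0,0],0]]'
python3 -c "
from h import *
to([525,246.5,47],91.75)"
```

```text
t: 15.38
ee_pos: [524.6, 246.7, 76.9]
orientation: [-1.231, 1.195, 1.232]
ft_force: [-0.7, 0.5, 3.9]
width: 0.4
t: 15.88
ee_pos: [523.6, 246.7, 60.4]
orientation: [-1.23, 1.196, 1.233]
ft_force: [-5.7, 0.7, 7.6]
width: 0.4
t 15.875 pos [523.6 246.7  60.4] F [-5.7  0.7  7.6] w 0.4
shift cm [ 1.34 -0.14 -0.02] turn deg [-0.01  0.01 -0.14]
```

```bash
for i in 1; do :; done
python3 -m crank '[[[0.3,0,0],[0,0,0],0],[[0.3,0,0],[0,0,0],0],[[0,0,0],[0,0,0],0]]'
python3 -m crank '[[[0.2,0,0],[0,0,0],0],[[0,0,0],[0,0,0],0]]'
python3 -m crank '[[[0.2,0,0],[0,0,0],0],[[0,0,0],[0,0,0],0]]'
python3 -m crank '[[[0.2,0,0],[0,0,0],0],[[0,0,0],[0,0,0],0]]'
```

```text
t: 16.25
ee_pos: [523.6, 246.7, 54.9]
orientation: [-1.23, 1.196, 1.233]
ft_force: [-6.7, 0.2, 11.5]
width: 0.3
t: 16.5
ee_pos: [523.9, 246.7, 53.0]
orientation: [-1.231, 1.196, 1.233]
ft_force: [-6.2, -0.7, 11.5]
width: 0.8
t: 16.75
ee_pos: [524.0, 246.7, 51.1]
orientation: [-1.231, 1.195, 1.233]
ft_force: [-6.0, -1.5, 10.9]
width: 0.2
t: 17.0
ee_pos: [524.2, 246.7, 49.1]
orientation: [-1.231, 1.195, 1.233]
ft_force: [-5.3, -2.1, 12.2]
width: 0.5
```

```bash

python3 -m crank '[[[0.15,0,0],[0,0,0],0],[[0,0,0],[0,0,0],0]]'
python3 -m crank '[[[0.1,0,0],[0,0,0],0],[[0,0,0],[0,0,0],0]]'
python3 - <<'E'
from h import *
grab(5);crop("side",5,215,100,315,190,7,"s6");crop("top",5,130,140,270,250,5,"t6")
E
```

```text
t: 17.25
ee_pos: [524.4, 246.7, 47.8]
orientation: [-1.231, 1.195, 1.232]
ft_force: [-4.3, 0.2, 12.3]
width: 0.5
t: 17.5
ee_pos: [524.4, 246.8, 47.0]
orientation: [-1.231, 1.195, 1.232]
ft_force: [-5.6, -0.1, 14.2]
width: 0.6
```

View pics/s6.png

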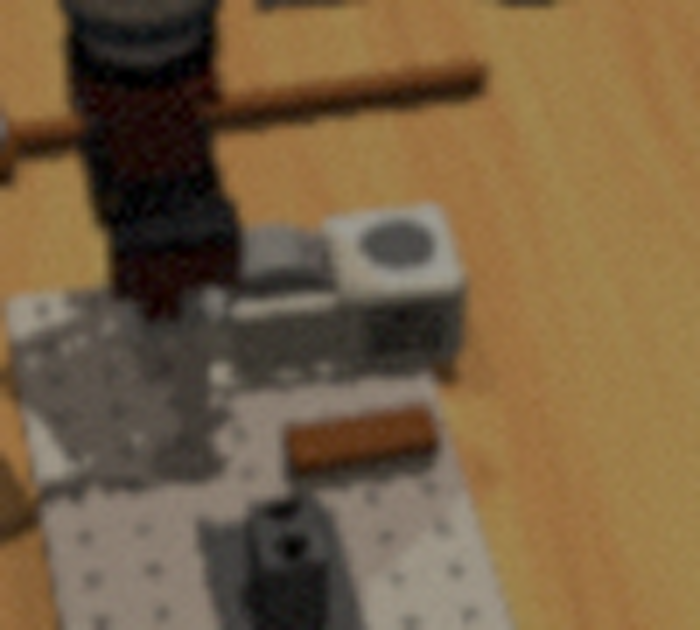

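View pics/t6.png

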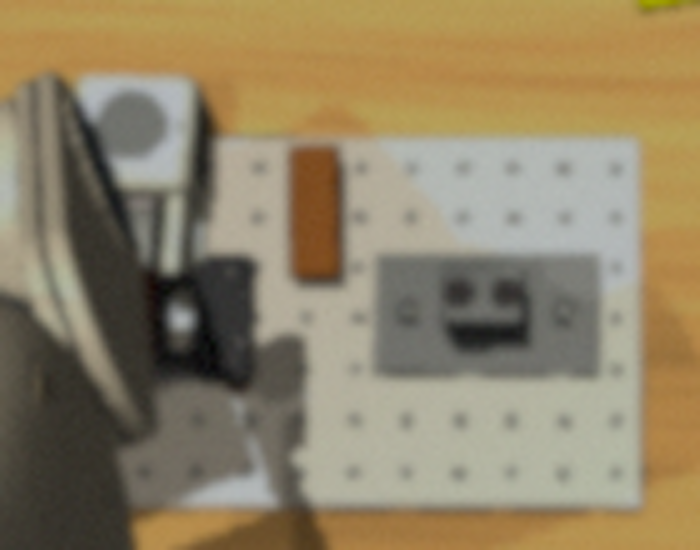

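```bash

python3 -m crank '[[[0.1,0,0],[0,0,0],0],[[0,0,0],[0,0,0],0]]'
python3 -m crank '[[[0.1,0,0],[0,0,0],0],[[0,0,0],[0,0,0],0]]'
python3 -m crank '[[[0.1,0,0],[0,0,0],0],[[0,0,0],[0,0,0],0]]'
```

```text
t: 17.85
ee_pos: [524.6, 246.8, 46.1]
orientation: [-1.231, 1.194, 1.232]
ft_force: [-4.2, -0.8, 14.0]
width: 0.5
t: 18.1
ee_pos: [524.8, 246.8, 45.1]
orientation: [-1.231, 1.194, 1.232]
ft_force: [-4.4, -0.8, 13.8]
width: 0.6
t: 18.35
ee_pos: [524.9, 246.8, 44.2]
orientation: [-1.231, 1.194, 1.232]
ft_force: [-4.3, -0.8, 12.7]
width: 0.3
```

```bash

python3 -m crank '[[[0.1,0,0],[0,0,0],0],[[0,0,0],[0,0,0],0]]'
python3 -m crank '[[[0.1,0,0],[0,0,0],0],[[0,0,0],[0,0,0],0]]'
```

```text
t: 18.6
ee_pos: [525.1, 246.9, 43.5]
orientation: [-1.231, 1.193, 1.232]
ft_force: [-5.0, -2.1, 16.8]
width: 0.3
t: 18.85
ee_pos: [525.2, 246.9, 43.3]
orientation: [-1.231, 1.193, 1.231]
ft_force: [-7.3, -2.3, 24.1]
width: 0.6
```

```bash

python3 -m crank '[[[-0.2,0,0],[0,0,0],0],[[0,0,0],[0,0,0],0],[[0,0,0],[0,0,0],0]]'
python3 - <<'E'
from h import *
grab(6);g=load("top",6);im=g["pixels"].astype(int);sat=im.max(2)-im.min(2)
to([525,246.5,45],91.75)
a=cv2.absdiff(load("top",0)["pixels"],g["pixels"]).max(2);print("changed px: nailbrush roi",(a[175:200,188:200]>40).sum())
crop("top",6,0,80,512,384,1.5,"t7");crop("side",6,0,50,512,384,1.5,"s7")
m=(im.max(2)<125)&(sat<30);z=np.zeros_like(m);z[185:220,200:256]=1
m=cv2.morphologyEx((m&z).astype(np.uint8),cv2.MORPH_OPEN,np.ones((3,3)));m=cv2.morphologyEx(m,cv2.MORPH_CLOSE,np.ones((5,5)))
print("holder rect z=20",cornersmask(g,m,20,(225,208))[2])
E
```

```text
t: 19.23
ee_pos: [525.0, 246.8, 44.3]
orientation: [-1.231, 1.194, 1.232]
ft_force: [-3.4, 0.1, 14.5]
width: 0.6
t 19.325 pos [525.  246.8  44.2] F [-4.4 -0.9 13.4] w 0.4
shift cm [-0.08 -0.   -0.03] turn deg [0.   0.04 0.02]
changed px: nailbrush roi 0
holder rect z=20 ((561.4666137695312, 47.32820129394531), (64.60582733154297, 121.75716400146484), 1.8754644393920898)
```

View pics/t7.png

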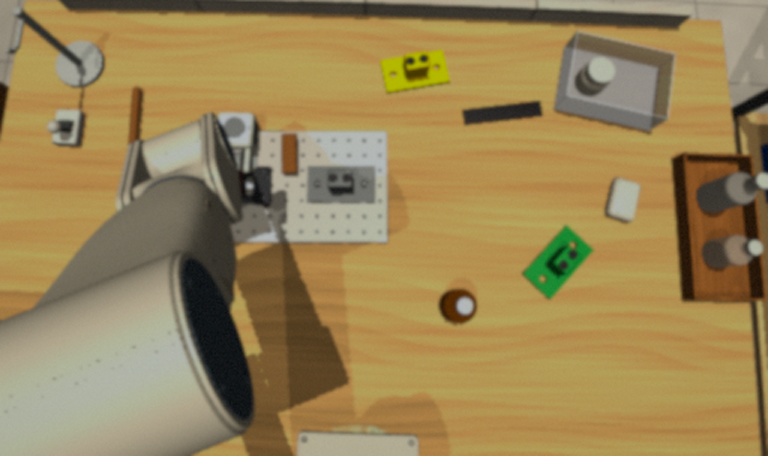

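View pics/s7.png

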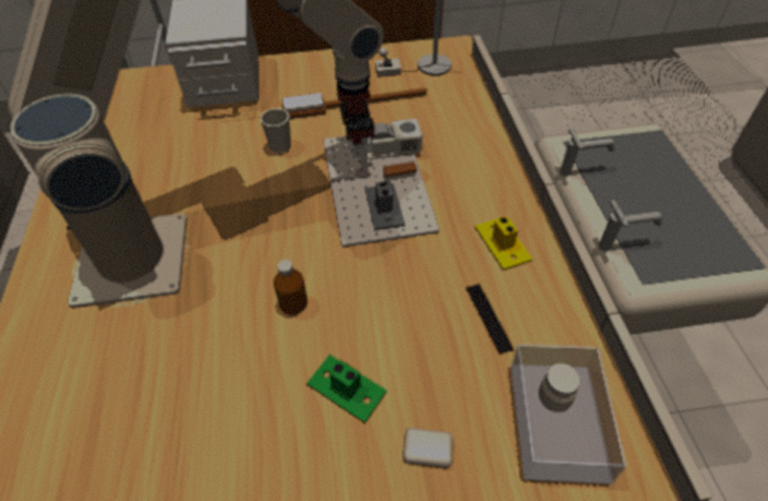

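```bash

python3 -m crank '[[[-0.15,0,0],[0,0,0],0],[[0,0,0],[0,0,0],0],[[0,0,0],[0,0,0],0]]'
python3 -c "
from workcell import *
print(get_obs()['ft_force'].round(1));print(close_job())"
```

```text
t: 19.7
ee_pos: [524.7, 246.8, 45.6]
orientation: [-1.231, 1.194, 1.232]
ft_force: [-5.3, -0.6, 14.3]
width: 0.3
[-5.3 -0.6 14.3]
the job is handed in; nothing more can be done
None
```

The grey holder is back on the pegboard and released, and I handed the job in at 19.7 s while still holding the dryer's dial down at the third notch.

- **Holder:** It went over both pegs with almost no side force and stopped on the board at 33.1 mm tool height; about 33.1 mm was expected. After release, the top view shows it centred at about (561.5, 47.3) mm and turned 1.9°. The pegs measure (562.3, 47.8) mm and 1.75°. The outline measured a few mm smaller than the real plate, so this check is only good to about 1 mm.
- **Dial:** I pressed the paddle with closed fingertips until I felt the end stop at about 43.4 mm; geometry predicted 43.6 mm. I then backed off to 45.6 mm, which puts the dial at about 0.69 rad, and the paddle still pushed back with about 14 N. The gripper hid the paddle in the pictures, so this angle comes from height and force only.
- **Other things:** The nail brush area of the picture did not change. The tumbler, soap bottle, back brush, comb and soap bar look undisturbed by eye.
- **Disagreements:** The two cameras differ by about 1 to 1.5 mm in y, within their stated accuracy. One early correction during the approach to the grasp came from a reading taken before the arm had settled. I put it right before closing on the holder.

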